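# Press the cover onto the desk junction box

### The arm

A 6-joint arm with a two-finger parallel gripper is mounted at the origin on the work surface; the furniture and walls round the work are solid. World frame = base frame: x ahead of the robot, y to its left, z up, the work surface at z = 0. Lengths are in m, angles in rad, forces in N, time in s.
With the tool pointing down it reaches from about 0.35 to 0.775 m from the base axis. Payload 7.3 kg.
Tool frame: the origin (TCP) lies between the finger pads; the fingertips stand robot.tcp_to_tips ahead of it and the grasp point (between the pads) lies 2 mm behind it (robot.tcp_to_tips is the distance from the TCP to the fingertips, in m); y points along the fingers, x is the direction in which the jaws open and shut, and the axes are right-handed (so a half turn about y gives the same grasp; the last joint's range is limited). The gripper opens to 92 mm and grips with 3 to 60 N. Pads are 19 mm wide; open, the fingers measure 130 mm over their backs; the gripper's body (75 mm by 190 mm) begins 47 mm behind the grasp point.
Start: joints at [0.967, 0.342, 1.524, -0, 1.275, -0.146], TCP at [0.232, 0.471, 0.22] pointing down, gripper open.
Joint ranges: [-2.53, 2.53], [-0.77, 2.02], [0.04, 2.7], [-1, 4.14], [0.28, 2.66], [-3.11, 3.11]. Speed limits (rad/s): [2.57, 2.57, 3.14, 3.14, 3.14, 3.14].

### API

Orientations are given as [roll, pitch, yaw] about the fixed x, y, z axes, in that order (R = Rz(yaw) Ry(pitch) Rx(roll)).
In Python, from cell import status, read_camera, get_calibration, robot gives the robot as it stands.
- The arm moves only by the shell command python3 -m creep 'ROWS' [FORCE]. ROWS is JSON, a list of rows, each an object of numbers: "dx", "dy", "dz": the shift along the tool's x, y, z in m; "rx", "ry", "rz": the turn, a rotation vector about the tool's x, y, z in rad; "gripper": the opening, from 0 (shut) to 1 (fully open). A call has 1 to 20 rows; each row is the pose to reach, as a shift and turn from the pose commanded when the call began, along the tool's axes at that moment; what a row does not reach only later rows make up. A row lasts 1/8 s, in which the tool goes at most 62.5 mm and 10.7 degrees, less where a joint would pass 70% of its speed; a pose out of reach is approached as far as the arm can. A call with a gripper value outside its range is refused whole. The fingers move at their own pace and stop on an object; FORCE is the grip in N (left out, the last holds). Time passes only in rows, so rows that repeat a pose let the fingers close. It gives the time, the measured TCP pose, the force and the opening at its end, in the units of the state.
- status.observe(): the state, without advancing time (a new reading comes with each control period).
- read_camera(name): name is "side" or "top"; returns (picture, depth): 400x640x3 uint8, red, green, blue; 400x640 float32, m along the optical axis (not along the pixel's ray), 0 where there is no reading.
- get_calibration(name): a dict with "fx", "fy", "cx", "cy" (pixels), "xyz" and "rotation" of the camera in the world. Camera axes: x right, y down, z forward; pixel columns grow to the right and rows downward; lengths in m; the calibration is good to about 2 mm. A picture is of the moment at which its call begins. get_calibration takes no time and is no camera call.
- robot.hand_in(): hands the job in, once; it reports no verdict.
The state is a dict: "time": time; "qpos": joint angles; "qvel": joint speeds; "joint_efforts": joint torques, N m; "tool_pos": TCP position; "tool_rot": TCP orientation; "contact_force": force on the tool from outside, world axes, zero at the start; "torque": the same for the moment, N m; "opening": finger opening in m.
Only numpy, scipy, OpenCV 4.12 (cv2) and the standard library are available. Lean on these libraries where they do the work, as an engineer would, in place of code of your own. Each camera call takes 0.05 s, during which the arm holds its last target.

### The job

The small cable junction box on the desk has lost its cover. Pick up the long rectangular cover plate, lay it centred and squared up over the box's open top, and press it down until it sits level and fully home on the rim. Leave the small square cover plate where it lies.

Things in the scene. Friction and masses are not known exactly. Their poses are not given: they have to be found in the camera images.
- long_cover_center (a point): Centre (half-way up) of the loose flat grey cover plate to be fitted: 100 mm along its x, 60 mm along its y, 8 mm thick, 70 g, z up; it starts flat on the desk. Grip it across its 60 mm width: fitted, it overhangs the box by 8 mm all round, so fingers at its long edges pass outside the box.
- box_rim (a point): Centre of the box's mouth, at rim height. Two black bars in it, 26 mm either side along x, stand 5 to 8 mm above the rim, perhaps unequally; a cover laid on rests on them, proud. Each slides down stiffly (4 N) and stays put; 9 to 15 N down on the cover's middle seats it on the rim (its centre then 4 mm above this point).
- square_cover_center (a point): Centre (half-way up) of a second loose grey cover plate, square, 60 x 60 x 8 mm: too short for this box; it lies flat on the desk and stays there.
- junction_box: Open grey junction box, screwed to the desk; origin at the centre of its underside. 84 mm along its x, 44 mm along its y, 36 mm high, walls 4 mm; screw ears at desk level make it 110 mm long. The cover's long side goes along the box's long side (x), either way round.

How it is judged:
By the outcome, as a careful person would: the job done as asked, in the order asked, and still so for the second after the job is handed in, with the robot touching nothing.
It also fails if it takes over 42 s, if anything falls off the work surface, if the arm or the gripper's body presses on something with over 40 N, if the wrist force passes 120 N, or if a joint passes its speed limit or range.

## Working session

There is one attempt and no reset: what is moved stays moved. The work goes in short steps, Python scripts to look and compute and a shell command to move; the robot and the scene stay as the last step left them, time stands still between calls to the robot, and variables do not carry over. Pictures are saved under pics/ and viewed, and the job is handed in when it is done.

```bash
ls; mkdir -p pics; python3 - <<'E'
from cell import status, read_camera, get_calibration, robot
import cv2,numpy as np
print(status.observe()); print(robot.tcp_to_tips)
for n in ("top","side"):
    p,d=read_camera(n); cv2.imwrite(f"pics/{n}0.png",p[:,:,::-1]); np.save(f"pics/{n}0.npy",d); print(get_calibration(n))
E
```

```text
pics
{'time': 0.0, 'qpos': array([ 9.66989854e-01,  3.42719554e-01,  1.52503695e+00,  7.30907121e-06,
        1.27536435e+00, -1.46042599e-01]), 'qvel': array([-0.00023783,  0.00013352, -0.00073208,  0.00152073,  0.00041358,
        0.00251863]), 'joint_efforts': array([ 5.81865224e-04, -4.31242454e+01, -2.44225878e+01,  7.20171444e-02,
        5.59405424e-02, -1.61922967e-04]), 'tool_pos': array([0.23177923, 0.47060197, 0.21893965]), 'tool_rot': array([-1.57056702e+00,  1.51091234e-03,  1.11303049e+00]), 'contact_force': array([ 0.40010647,  0.37777272, -0.24120991]), 'torque': array([ 0.00229824, -0.02605273, -0.01732525]), 'opening': 0.09177941876898589}
0.017
{'fx': 448.74071203230886, 'fy': 448.74071203230886, 'cx': 314.98167502028156, 'cy': 202.43395778294988, 'xyz': array([0.32179541, 0.0055294 , 0.88758844]), 'rotation': array([-2.94200590e+00, -1.53175254e-03, -1.64042298e+00])}
{'fx': 518.1769599806252, 'fy': 518.1769599806252, 'cx': 316.12026953625264, 'cy': 193.8278932331065, 'xyz': array([0.39693021, 0.74156277, 0.52457653]), 'rotation': array([-2.15321386, -0.01474086, -3.01261527])}
```

View pics/top0.png

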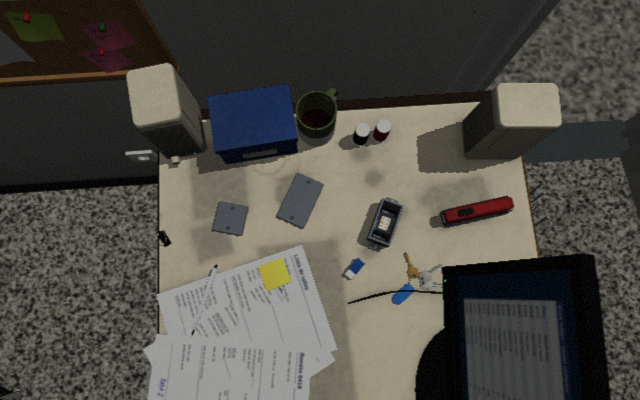

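View pics/side0.png

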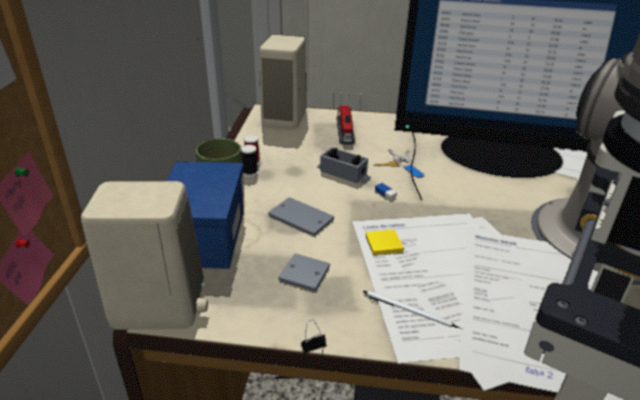

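```bash
cat > h.py <<'E'
import numpy as np,cv2
from scipy.spatial.transform import Rotation as Ro
from cell import get_calibration
def ray(n,u,v):
    c=get_calibration(n);R=Ro.from_euler('xyz',c['rotation']).as_matrix()
    return np.array(c['xyz']),R@np.array([(u-c['cx'])/c['fx'],(v-c['cy'])/c['fy'],1])
def at_z(n,u,v,z):
    o,r=ray(n,u,v);return o+r*(z-o[2])/r[2]
def dep(n,u,v,d):
    o,r=ray(n,u,v);return o+r*d
def proj(n,P):
    c=get_calibration(n);R=Ro.from_euler('xyz',c['rotation']).as_matrix()
    q=(np.atleast_2d(P)-c['xyz'])@R
    return np.c_[q[:,0]/q[:,2]*c['fx']+c['cx'],q[:,1]/q[:,2]*c['fy']+c['cy']]
def crop(src,x,y,w,h,k,out):
    p=cv2.imread(src)[y:y+h,x:x+w];p=cv2.resize(p,None,fx=k,fy=k,interpolation=cv2.INTER_CUBIC)
    p=cv2.convertScaleAbs(p,alpha=1.5,beta=10)
    for i in range(0,w,10): cv2.putText(p,str(x+i),(i*k,8),0,.3,(0,255,255));cv2.line(p,(i*k,10),(i*k,14),(0,255,255))
    for i in range(0,h,10): cv2.putText(p,str(y+i),(0,i*k+4),0,.3,(0,255,255))
    cv2.imwrite(out,p)
E
python3 - <<'E'
from h import *
crop('pics/top0.png',205,165,210,100,3,'pics/c1.png')
crop('pics/top0.png',355,185,60,70,8,'pics/c2.png')
crop('pics/top0.png',265,165,70,70,8,'pics/c3.png')
d=np.load('pics/top0.npy')
for u,v in [(300,201),(230,219),(260,200),(384,224),(376,241),(390,203),(392,250)]:
    print(u,v,dep('top',u,v,d[v,u]).round(4))
E
```

```text
300 201 [0.5038 0.0215 0.0099]
230 219 [0.4774 0.1623 0.0083]
260 200 [0.513  0.1019 0.0022]
384 224 [ 0.4448 -0.1399  0.0178]
376 241 [ 0.411  -0.1188  0.0336]
390 203 [ 0.4829 -0.1531  0.0333]
392 250 [ 0.3946 -0.1536 -0.0006]
```

View pics/c2.png

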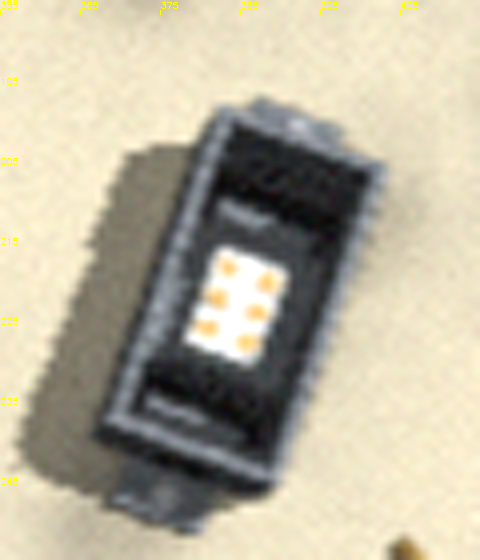

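View pics/c3.png

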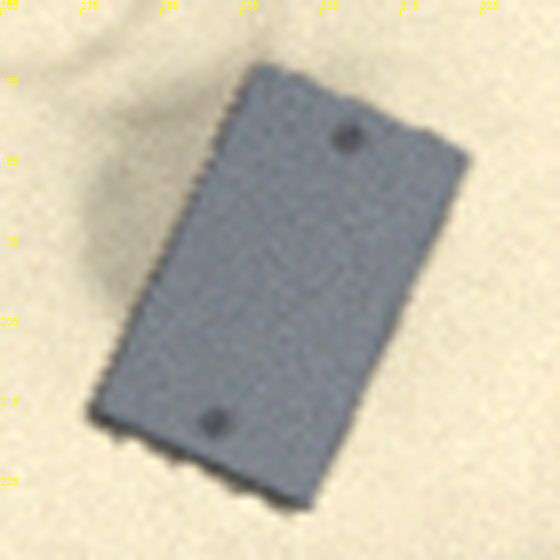

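```bash
cat >> h.py <<'E'
from scipy.optimize import least_squares
def fit(n,pix,L,W,z,x0):
    s=np.array([[1,1],[1,-1],[-1,-1],[-1,1]])*[L/2,W/2] # far-left, far-right, near-right, near-left
    def f(p):
        c,k=np.cos(p[2]),np.sin(p[2])
        P=np.c_[p[0]+s@[c,-k],p[1]+s@[k,c],np.full(4,z)]
        return (proj(n,P)-pix).ravel()
    r=least_squares(f,x0);return r.x,r.fun.reshape(4,2).round(2)
def overlay(src,n,rects,x,y,w,h,k,out):
    p=cv2.imread(src)[y:y+h,x:x+w];p=cv2.resize(p,None,fx=k,fy=k,interpolation=cv2.INTER_CUBIC);p=cv2.convertScaleAbs(p,alpha=1.5,beta=10)
    for (X,Y,a,L,W,z) in rects:
        s=np.array([[1,1],[1,-1],[-1,-1],[-1,1]])*[L/2,W/2];c,t=np.cos(a),np.sin(a)
        q=proj(n,np.c_[X+s@[c,-t],Y+s@[t,c],np.full(4,z)])
        q=((q-[x,y]+.5)*k).round().astype(int)
        cv2.polylines(p,[q.reshape(-1,1,2)],True,(0,0,255),1)
    cv2.imwrite(out,p)
E
python3 - <<'E'
from h import *
b=(np.array([[221,108],[384,165],[270,478],[104,424]])+.5)/8-.5+[355,185]
c=(np.array([[250,63],[469,156],[310,500],[95,406]])+.5)/8-.5+[265,165]
rb,eb=fit('top',b,.084,.044,.036,[.44,-.14,-.3]);print(rb,np.degrees(rb[2]),eb)
rc,ec=fit('top',c,.1,.06,.008,[.5,.02,-.3]);print(rc,np.degrees(rc[2]),ec)
R=[(*rb,.084,.044,.036),(*rc,.1,.06,.008)]
overlay('pics/top0.png','top',R,265,165,150,95,5,'pics/o1.png')
overlay('pics/side0.png','side',R,255,130,125,110,6,'pics/o2.png')
E
```

```text
[ 0.44776508 -0.13974734 -0.43638006] -25.0027358834231 [[-0.56 -0.96]
 [ 0.53 -0.11]
 [ 0.54  1.27]
 [-0.52 -0.25]]
[ 0.50737555  0.02179314 -0.48365269] -27.711257892655432 [[ 0.51 -0.9 ]
 [ 0.27 -0.95]
 [-0.03  1.04]
 [-0.74  0.74]]
```

View pics/o1.png

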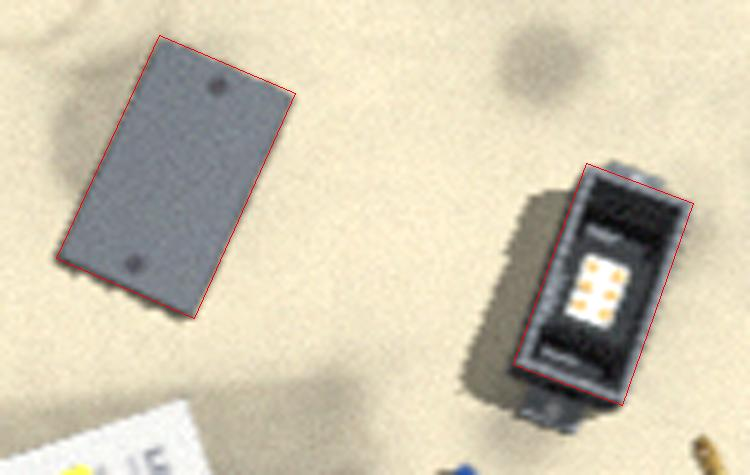

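View pics/o2.png

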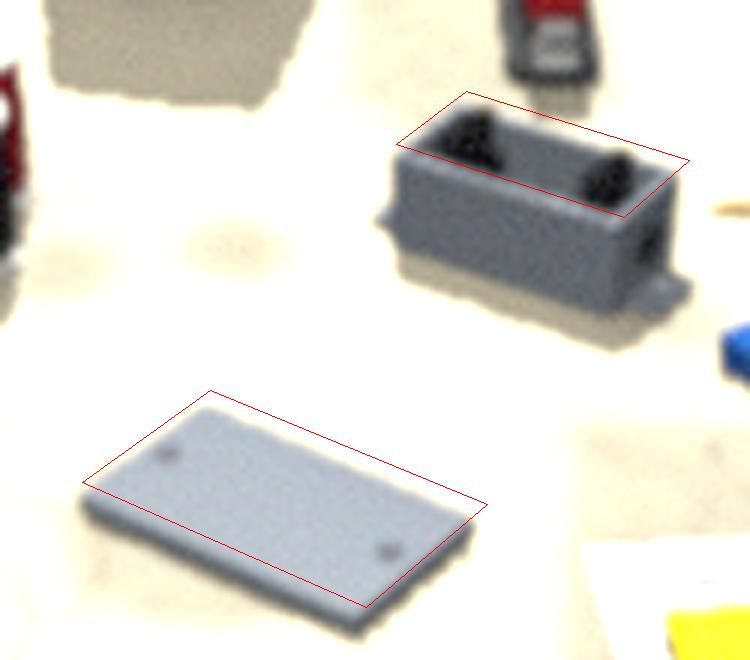

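```bash
python3 - <<'E'
from h import *
k=6
b=(np.array([[398,153],[474,103],[678,172],[616,226]])+.5)/k-.5+[255,130]
c=(np.array([[84,497],[206,407],[474,526],[352,621]])+.5)/k-.5+[255,130]
rb,eb=fit('side',b,.084,.044,.036,[.44,-.14,-.3]);print(rb,np.degrees(rb[2]),eb)
rc,ec=fit('side',c,.1,.06,.008,[.5,.02,-.3]);print(rc,np.degrees(rc[2]),ec)
R=[(*rb,.084,.044,.036),(*rc,.1,.06,.008)]
overlay('pics/side0.png','side',R,255,130,125,110,6,'pics/o2.png')
overlay('pics/top0.png','top',R,265,165,150,95,5,'pics/o1.png')
d=np.load('pics/side0.npy')
for u,v in [(300,216),(320,250),(340,200)]: print(dep('side',u,v,d[v,u]))
E
```

```text
[ 0.44780867 -0.13288936 -0.49121   ] -28.144259614878234 [[-0.75 -0.48]
 [-0.72 -0.72]
 [ 1.6   0.29]
 [-0.16  0.6 ]]
[ 0.50809804  0.03019214 -0.5136616 ] -29.430641574366557 [[-1.6  -0.39]
 [ 0.23 -0.65]
 [ 1.16 -0.34]
 [ 0.21  0.96]]
[0.50873443 0.03372907 0.00720743]
[ 0.46532369  0.10572059 -0.00338926]
[ 0.44662503 -0.04001657 -0.00288223]
```

View pics/o2.png

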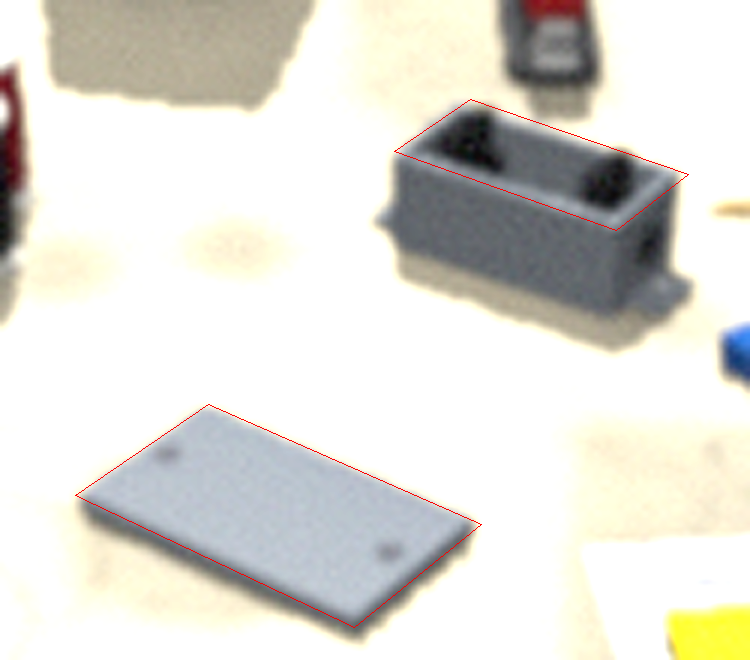

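```bash
cat >> h.py <<'E'
def rectify(src,n,cx,cy,yaw,half,z,ppm=4):
    # out: image with local x up, local y left; ppm px/mm
    N=int(half*2000*ppm); i=np.arange(N)
    lx=half-(i+.5)/ppm/1000; ly=half-(i+.5)/ppm/1000
    LX,LY=np.meshgrid(lx,ly,indexing='ij'); c,s=np.cos(yaw),np.sin(yaw)
    P=np.c_[(cx+c*LX-s*LY).ravel(),(cy+s*LX+c*LY).ravel(),np.full(LX.size,z)]
    q=proj(n,P).reshape(N,N,2).astype(np.float32)
    p=cv2.remap(cv2.imread(src),q[...,0],q[...,1],cv2.INTER_CUBIC)
    p=cv2.convertScaleAbs(p,alpha=1.5,beta=10)
    for t in range(-int(half*1000)//10*10,int(half*1000),10):
        k=int((half*1000-t)*ppm)
        if 0<=k<N:
            cv2.line(p,(k,0),(k,5),(0,0,255));cv2.line(p,(0,k),(5,k),(0,0,255));cv2.putText(p,str(t),(k-6,16),0,.35,(0,0,255));cv2.putText(p,str(t),(8,k+4),0,.35,(0,0,255))
    return p
E
python3 - <<'E'
from h import *
y=np.radians(-27)
a=[rectify('pics/%s0.png'%n,n,.4475,-.139,y,.065,.036,3) for n in('top','side')]
cv2.imwrite('pics/r1.png',np.hstack(a))
b=[rectify('pics/%s0.png'%n,n,.5075,.023,y,.065,.008,3) for n in('top','side')]
cv2.imwrite('pics/r2.png',np.hstack(b))
E
```

```text
(no output)
```

View pics/r1.png

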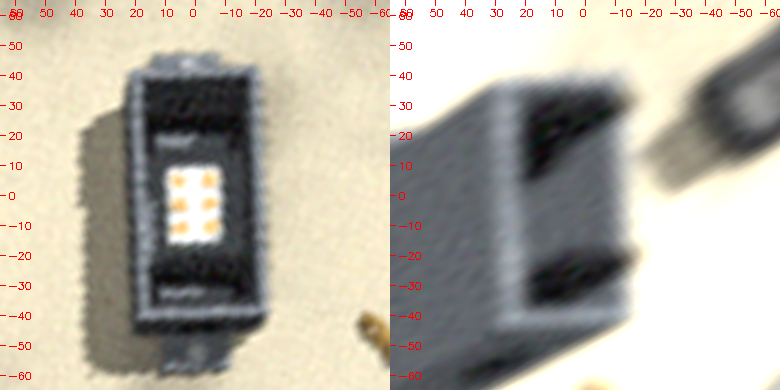

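View pics/r2.png

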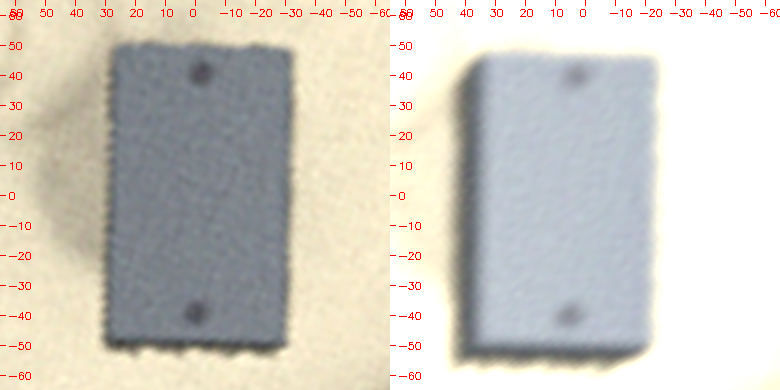

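```bash
python3 - <<'E'
from h import *
d=np.load('pics/top0.npy')
v,u=np.mgrid[0:400:2,0:640:2]
c=get_calibration('top');R=Ro.from_euler('xyz',c['rotation']).as_matrix()
dd=d[v,u];P=(np.stack([(u-c['cx'])/c['fx'],(v-c['cy'])/c['fy'],np.ones(u.shape)],-1)*dd[...,None])@R.T+c['xyz']
P=P[dd>0]
# height map 4cm cells
for x in np.arange(.68,.2,-.04):
    print('%.2f'%x,' '.join('%4d'%(1000*P[m,2].max()) if (m:=(abs(P[:,0]-x)<.02)&(abs(P[:,1]-y)<.02)).any() else '   .' for y in np.arange(.4,-.42,-.04)))
print(np.arange(.4,-.42,-.04).round(2))
s=np.array([[.44198,.89703,0],[0,0,-1],[-.89703,.44198,0]])
p0=np.array([.2318,.4706,.2189])
for t in ([.5075,.023,.10],[.5075,.023,.008],[.4475,-.139,.12]): print((s@(np.array(t)-p0)).round(4))
E
```

```text
0.68    .    .  178  181  182  180  101  101  101   99  102  102   44    4    3    3    3    5    5    2    .
0.64    .    .    0  181  181  181  101  101  101  101  102  102   58   58   58    3    5    3  180  181  181
0.60    .    .    3  180  179  126  100  100  100  100   99   96   35   56   48    4    3    3  181  181  181
0.56    .    .    4    4    4    4    4    4    3   11   12    4    4    4    4    3    4    2  181  181  181
0.52    .    .    2    4    4   10   12    8    4   12   14    9    4    3    4    3    5    3    3    3    3
0.48    .    .    4    8    5   11   12   11   10   13   11    4    3   42   46    3   10   47   49   48   39
0.44    .    .   30   32    4   10   12    8    5    9    9    5    3   45   38    4   43   51   52   46   40
0.40    .    .    3    5    4    8    5   15   19    7    5    4   13   45   38    3    3    4    6    4    4
0.36    .    .    5    7    7   12    7   16   19   16    5   12   16    4    5   10  162  294  344    3    4
0.32    .    .    7    7   10   13    6    7   16    6    7    7   10   11    9   10  164  295  345  330    .
0.28    .    .    5    9   12    7    7    7    8    6    6    4    3    5    5    5  167  301  346  327    .
0.24  326  321    8    7    9    9    9    8    7    8    7    5    4    4    3   65  183  315  345  321    .
[ 0.4   0.36  0.32  0.28  0.24  0.2   0.16  0.12  0.08  0.04  0.   -0.04
 -0.08 -0.12 -0.16 -0.2  -0.24 -0.28 -0.32 -0.36 -0.4 ]
[-0.2797  0.1189 -0.4451]
[-0.2797  0.2109 -0.4451]
[-0.4515  0.0989 -0.4629]
```

```bash
python3 -m creep '[{"dx":-0.02,"dz":-0.03,"ry":0.0},{"dx":-0.05,"dz":-0.08},{"dx":-0.08,"dz":-0.13},{"dx":-0.11,"dz":-0.18,"dy":0.01},{"dx":-0.14,"dz":-0.23,"dy":0.03},{"dx":-0.17,"dz":-0.28,"dy":0.05,"ry":0.036},{"dx":-0.20,"dz":-0.33,"dy":0.07,"ry":0.036},{"dx":-0.23,"dz":-0.37,"dy":0.09,"ry":0.036},{"dx":-0.26,"dz":-0.42,"dy":0.11,"ry":0.036},{"dx":-0.28,"dz":-0.445,"dy":0.139,"ry":0.036},{"dx":-0.28,"dz":-0.445,"dy":0.139,"ry":0.036},{"dx":-0.28,"dz":-0.445,"dy":0.139,"ry":0.036}]' 40
python3 - <<'E'
from h import *
d=np.load('pics/top0.npy')
v,u=np.mgrid[240:400:1,400:640:1]
c=get_calibration('top');R=Ro.from_euler('xyz',c['rotation']).as_matrix()
dd=d[v,u];P=(np.stack([(u-c['cx'])/c['fx'],(v-c['cy'])/c['fy'],np.ones(u.shape)],-1)*dd[...,None])@R.T+c['xyz']
P=P[dd>0]
m=P[:,2]>.07;Q=P[m]
for y in np.arange(-.2,-.30,-.01):
    k=abs(Q[:,1]-y)<.005
    if k.any(): print(y.round(2),Q[k,0].max().round(3),Q[k,2].min().round(3),Q[k,2].max().round(3))
E
```

```text
-0.21 0.15 0.07 0.078
-0.22 0.263 0.07 0.097
-0.23 0.353 0.07 0.128
-0.24 0.353 0.073 0.16
-0.25 0.352 0.103 0.193
-0.26 0.352 0.134 0.219
-0.27 0.351 0.168 0.248
-0.28 0.35 0.197 0.282
-0.29 0.349 0.231 0.313invalid input at $[0]: expected keys dx, dy, dz, rx, ry, rz, gripper
```

```bash
python3 -m creep '[{"dx":-0.02,"dy":0,"dz":-0.03,"rx":0,"ry":0,"rz":0,"gripper":1},{"dx":-0.05,"dy":0,"dz":-0.08,"rx":0,"ry":0,"rz":0,"gripper":1},{"dx":-0.08,"dy":0,"dz":-0.13,"rx":0,"ry":0,"rz":0,"gripper":1},{"dx":-0.11,"dy":0.01,"dz":-0.18,"rx":0,"ry":0.01,"rz":0,"gripper":1},{"dx":-0.14,"dy":0.03,"dz":-0.23,"rx":0,"ry":0.02,"rz":0,"gripper":1},{"dx":-0.17,"dy":0.05,"dz":-0.28,"rx":0,"ry":0.036,"rz":0,"gripper":1},{"dx":-0.20,"dy":0.07,"dz":-0.33,"rx":0,"ry":0.036,"rz":0,"gripper":1},{"dx":-0.23,"dy":0.09,"dz":-0.37,"rx":0,"ry":0.036,"rz":0,"gripper":1},{"dx":-0.26,"dy":0.11,"dz":-0.42,"rx":0,"ry":0.036,"rz":0,"gripper":1},{"dx":-0.28,"dy":0.139,"dz":-0.445,"rx":0,"ry":0.036,"rz":0,"gripper":1},{"dx":-0.28,"dy":0.139,"dz":-0.445,"rx":0,"ry":0.036,"rz":0,"gripper":1},{"dx":-0.28,"dy":0.139,"dz":-0.445,"rx":0,"ry":0.036,"rz":0,"gripper":1}]' 40
python3 - <<'E'
from h import *
from cell import read_camera
for n in('top','side'):
    p,d=read_camera(n);cv2.imwrite('pics/%s1.png'%n,p[:,:,::-1])
a=cv2.imread('pics/top1.png')[120:320,220:460];b=cv2.imread('pics/side1.png')[60:260,200:440]
cv2.imwrite('pics/v1.png',cv2.resize(np.hstack([a,b]),(800,333)))
E
```

```text
time: 1.6
tool_pos: [0.5071, 0.0236, 0.0808]
tool_rot: [-1.57, -0.0, 1.077]
contact_force: [0.0, 0.4, 0.1]
opening: 0.0917
```

View pics/v1.png

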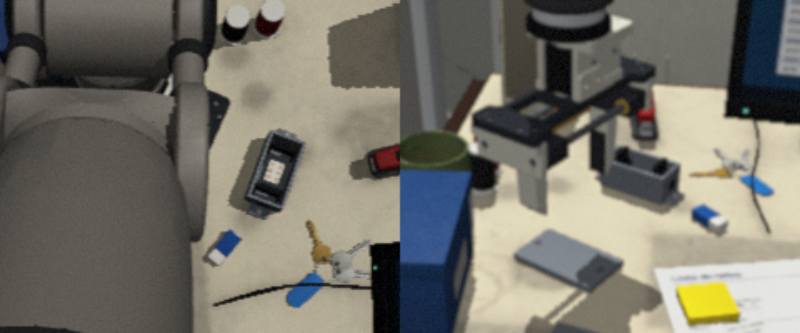

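```bash
python3 - <<'E'
from h import *
t=np.array([.5071,.0236,.0638]);a=1.077
X=np.array([np.cos(a),np.sin(a),0]);Z=np.array([-np.sin(a),np.cos(a),0])
P=[]
for s in(1,-1):
  for w in(.0095,-.0095):
    P+= [t+s*.046*X+w*Z, t+s*.065*X+w*Z]
q=proj('side',np.array(P));print(q.round(1))
k=6;x,y,w,h=230,80,130,100
p=cv2.imread('pics/side1.png')[y:y+h,x:x+w];p=cv2.resize(p,None,fx=k,fy=k,interpolation=cv2.INTER_CUBIC);p=cv2.convertScaleAbs(p,alpha=1.5)
for i in range(0,8,4):
  r=((q[[i,i+1,i+3,i+2]]-[x,y]+.5)*k).astype(int);cv2.polylines(p,[r.reshape(-1,1,2)],True,(0,0,255),1)
cv2.imwrite('pics/v2.png',p)
E
```

```text
[[289.2 199.2]
 [281.7 204.6]
 [279.9 195.2]
 [272.3 200.5]
 [322.5 175.2]
 [328.7 170.6]
 [313.5 171.7]
 [319.8 167.3]]
```

View pics/v2.png

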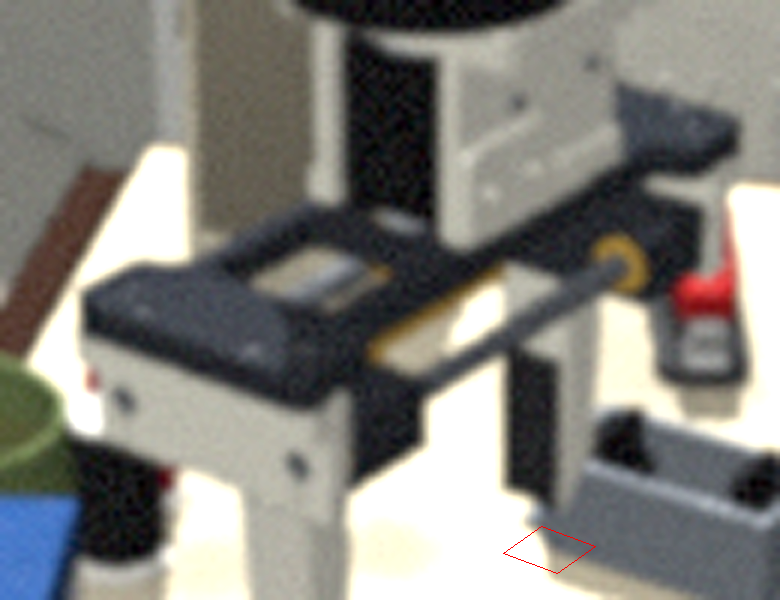

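```bash
python3 - <<'E'
from h import *
from cell import read_camera,status
s=status.observe();print(s['time'],s['tool_pos'],s['tool_rot'],s['opening'],s['qvel'])
p,d=read_camera('side');np.save('pics/side2.npy',d);cv2.imwrite('pics/side2.png',p[:,:,::-1])
for u,v in [(275,180),(281,183),(283,170),(318,160),(325,155),(317,163),(300,216),(300,230)]: print(u,v,dep('side',u,v,d[v,u]).round(4))
crop('pics/side2.png',255,130,90,90,6,'pics/v3.png')
E
```

```text
1.7 [0.50743101 0.02415595 0.08144561] [-1.57166887e+00 -6.18533807e-04  1.07830363e+00] 0.09200304726644505 [ 0.00417857 -0.00637073  0.00046247 -0.00134915 -0.00327462 -0.0022625 ]
275 180 [0.5401 0.0794 0.1045]
281 183 [0.5294 0.0868 0.1047]
283 170 [0.5264 0.084  0.1262]
318 160 [ 0.4853 -0.0141  0.0919]
325 155 [ 0.4736 -0.0136  0.1028]
317 163 [ 0.5049 -0.1652 -0.0018]
300 216 [0.509  0.0321 0.006 ]
300 230 [ 0.5047  0.0599 -0.0025]
```

View pics/v3.png

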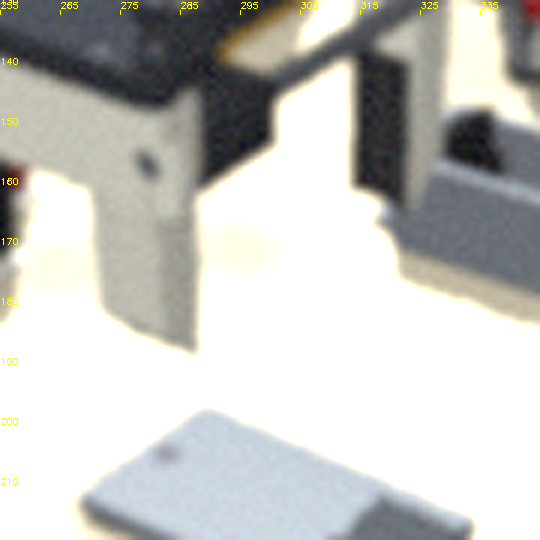

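```bash
python3 - <<'E'
from h import *
from cell import status
s=status.observe();print(s['qpos'].round(4), s['qpos'][[1,2,4]].sum())
d=np.load('pics/side2.npy')
c=get_calibration('side');R=Ro.from_euler('xyz',c['rotation']).as_matrix();print(R.round(3))
Rt=Ro.from_euler('xyz',s['tool_rot']).as_matrix()
def L(u,v): return ((dep('side',u,v,d[v,u])-s['tool_pos'])@Rt*1000).round(0)
for v in range(110,194,6): print(v,[ (u,L(u,v).astype(int).tolist()) for u in (270,276,282,287,316,321,326)])
E
```

```text
[-1.0350e-01  4.6890e-01  1.7555e+00  2.0000e-04  9.1570e-01 -1.1821e+00] 3.1400981305407987
[[-0.992 -0.083  0.099]
 [-0.129  0.544 -0.829]
 [ 0.015 -0.835 -0.55 ]]
110 [(270, [-242, 43, -271]), (276, [-248, 42, -258]), (282, [18, -117, -23]), (287, [14, -117, -17]), (316, [0, -124, 27]), (321, [-12, -120, 27]), (326, [-29, -114, 25])]
116 [(270, [-241, 58, -271]), (276, [33, -113, -23]), (282, [26, -112, -17]), (287, [22, -112, -11]), (316, [-1, -114, 26]), (321, [-14, -109, 26]), (326, [-28, -104, 26])]
122 [(270, [54, -112, -18]), (276, [41, -108, -17]), (282, [-259, 74, -251]), (287, [-258, 69, -235]), (316, [-2, -104, 26]), (321, [-47, -80, 4]), (326, [-49, -82, 12])]
128 [(270, [73, -115, -1]), (276, [-241, 83, -254]), (282, [19, -87, -23]), (287, [7, -83, -23]), (316, [-46, -67, -5]), (321, [-15, -88, 26]), (326, [-23, -87, 30])]
134 [(270, [86, -114, 10]), (276, [82, -114, 17]), (282, [78, -115, 25]), (287, [70, -113, 27]), (316, [4, -87, 30]), (321, [-9, -82, 30]), (326, [-52, -59, 11])]
140 [(270, [96, -111, 17]), (276, [94, -113, 27]), (282, [90, -114, 34]), (287, [83, -1
[... 693 characters left out ...]
 67, -63]), (326, [-148, 64, -52])]
170 [(270, [-90, 84, -145]), (276, [65, -43, 1]), (282, [63, -45, 11]), (287, [52, -40, 11]), (316, [-144, 83, -72]), (321, [-148, 81, -63]), (326, [-146, 76, -50])]
176 [(270, [-74, 85, -132]), (276, [65, -32, 0]), (282, [65, -36, 12]), (287, [51, -29, 11]), (316, [-127, 84, -60]), (321, [-132, 83, -51]), (326, [-137, 83, -43])]
182 [(270, [-56, 84, -117]), (276, [63, -19, -2]), (282, [64, -25, 11]), (287, [51, -17, 10]), (316, [-108, 83, -46]), (321, [-115, 84, -40]), (326, [-120, 84, -31])]
188 [(270, [-39, 84, -103]), (276, [-46, 84, -95]), (282, [-52, 83, -85]), (287, [53, -8, 12]), (316, [-91, 84, -34]), (321, [-97, 84, -27]), (326, [-101, 82, -18])]
```

View pics/side2.png

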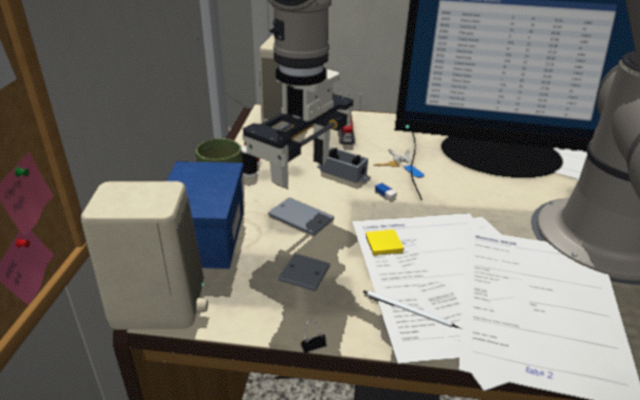

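```bash
python3 -m creep '[{"dx":0,"dy":0.02,"dz":0,"rx":0,"ry":0,"rz":0,"gripper":1},{"dx":0,"dy":0.045,"dz":0,"rx":0,"ry":0,"rz":0,"gripper":1},{"dx":0,"dy":0.045,"dz":0,"rx":0,"ry":0,"rz":0,"gripper":1},{"dx":0,"dy":0.045,"dz":0,"rx":0,"ry":0,"rz":0,"gripper":1}]'
cat >> h.py <<'E'
def snap(tag,x,y,w,h,k):
    from cell import read_camera,status
    p,d=read_camera('side');np.save('pics/side%s.npy'%tag,d);cv2.imwrite('pics/side%s.png'%tag,p[:,:,::-1])
    crop('pics/side%s.png'%tag,x,y,w,h,k,'pics/z%s.png'%tag)
    s=status.observe();print(s['time'],s['tool_pos'].round(4),s['tool_rot'].round(4),s['opening'].round(4),s['contact_force'].round(2));return d,s
E
python3 - <<'E'
from h import *
d,s=snap('3',250,130,110,110,6)
E
```

```text
time: 2.25
tool_pos: [0.508, 0.0236, 0.0367]
tool_rot: [-1.572, -0.001, 1.078]
contact_force: [0.3, 0.9, 0.6]
opening: 0.0918Traceback (most recent call last):
  File "<stdin>", line 2, in <module>
  File "h.py", line 55, in snap
    s=status.observe();print(s['time'],s['tool_pos'].round(4),s['tool_rot'].round(4),s['opening'].round(4),s['contact_force'].round(2));return d,s
                                                                                     ^^^^^^^^^^^^^^^^^^
AttributeError: 'float' object has no attribute 'round'
```

View pics/z3.png

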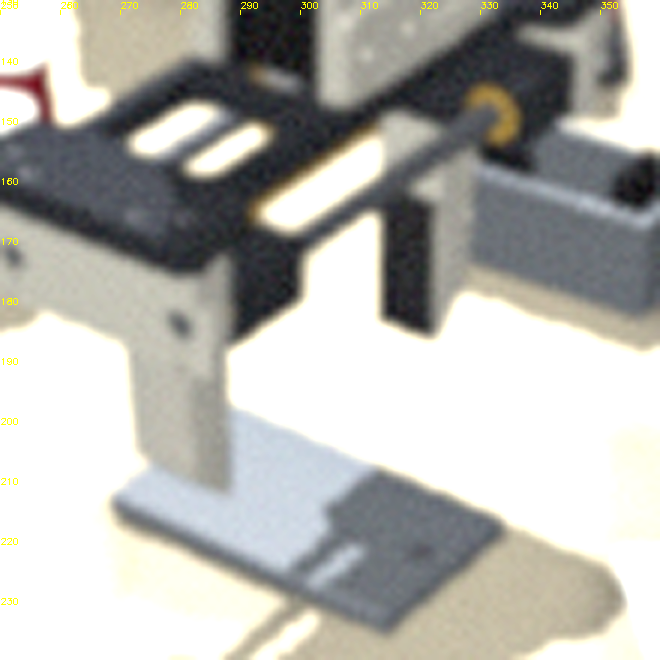

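```bash
sed -i "s/s\['opening'\].round(4)/round(float(s['opening']),4)/" h.py; python3 -m creep '[{"dx":0,"dy":0.015,"dz":0,"rx":0,"ry":0,"rz":0,"gripper":1},{"dx":0,"dy":0.025,"dz":0,"rx":0,"ry":0,"rz":0,"gripper":1},{"dx":0,"dy":0.025,"dz":0,"rx":0,"ry":0,"rz":0,"gripper":1},{"dx":0,"dy":0.025,"dz":0,"rx":0,"ry":0,"rz":0,"gripper":1}]'
python3 - <<'E'
from h import *
d,s=snap('4',250,140,110,110,6)
Rt=Ro.from_euler('xyz',s['tool_rot']).as_matrix()
for u,v in [(286,215),(286,220),(286,224),(280,216),(276,214),(316,192),(316,196),(320,194),(320,198),(310,222),(330,235)]: print(u,v,dep('side',u,v,d[v,u]).round(4),((dep('side',u,v,d[v,u])-s['tool_pos'])@Rt*1000).round(0))
E
```

```text
time: 2.8
tool_pos: [0.5075, 0.0231, 0.0105]
tool_rot: [-1.571, 0.0, 1.077]
contact_force: [0.6, -0.2, 0.8]
opening: 0.0919
2.85 [0.5077 0.0231 0.0107] [-1.5711e+00 -2.0000e-04  1.0769e+00] 0.0916 [-0.61  0.17  0.73]
286 215 [0.5244 0.0783 0.0394] [ 57. -29.  11.]
286 220 [0.5243 0.0796 0.0303] [ 58. -20.  12.]
286 224 [0.525  0.0767 0.0201] [55. -9. 10.]
280 216 [0.3969 0.7416 0.5246] [ 580. -514.  438.]
276 214 [0.5403 0.08   0.0408] [ 66. -30.  -2.]
316 192 [ 0.4882 -0.0179  0.0247] [-45. -14.  -2.]
316 196 [ 0.488  -0.0169  0.0169] [-45.  -6.  -2.]
320 194 [ 0.4804 -0.012   0.0251] [-44. -14.   7.]
320 198 [ 0.4802 -0.0115  0.017 ] [-43.  -6.   8.]
310 222 [0.4898 0.0461 0.0056] [12.  5. 27.]
330 235 [ 0.4535  0.0676 -0.0012] [14. 12. 69.]
```

View pics/z4.png

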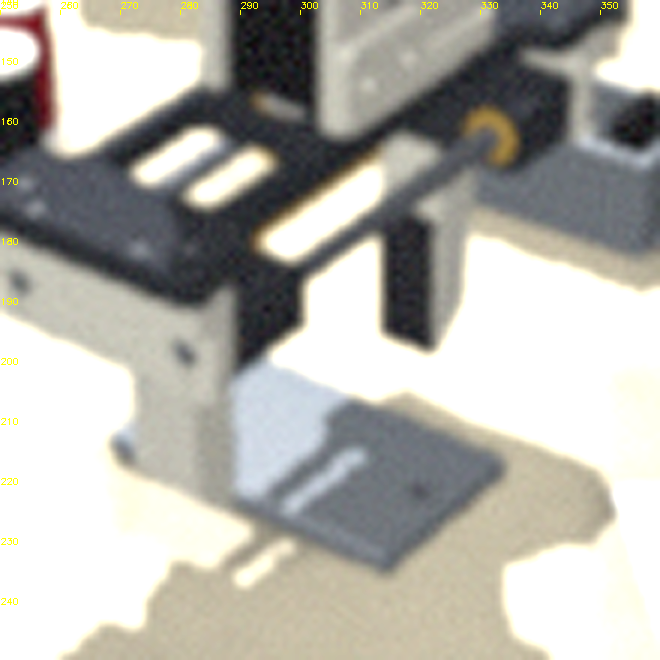

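```bash
python3 -m creep '[{"dx":0,"dy":0.008,"dz":0,"rx":0,"ry":0,"rz":0,"gripper":1},{"dx":0,"dy":0.013,"dz":0,"rx":0,"ry":0,"rz":0,"gripper":1},{"dx":0,"dy":0.015,"dz":0,"rx":0,"ry":0,"rz":0,"gripper":1},{"dx":0,"dy":0.015,"dz":0,"rx":0,"ry":0,"rz":0,"gripper":1}]'
python3 - <<'E'
from h import *
d,s=snap('5',250,150,110,110,6)
for u,v in [(286,226),(286,230),(286,232),(276,224),(316,200),(316,203),(320,202),(320,204),(310,222),(330,235),(330,205)]: print(u,v,dep('side',u,v,d[v,u]).round(4))
E
```

```text
time: 3.35
tool_pos: [0.5074, 0.0232, -0.0046]
tool_rot: [-1.57, 0.0, 1.077]
contact_force: [0.6, -0.5, -0.1]
opening: 0.0915
3.4 [ 0.5075  0.0231 -0.0044] [-1.5708e+00 -1.0000e-04  1.0770e+00] 0.0918 [ 0.27 -0.28  0.72]
286 226 [0.5246 0.0792 0.018 ]
286 230 [0.5249 0.0785 0.0092]
286 232 [ 0.5269  0.0685 -0.0027]
276 224 [0.5413 0.0777 0.0191]
316 200 [ 0.4877 -0.0158  0.0092]
316 203 [ 0.4876 -0.0157  0.0027]
320 202 [ 0.48   -0.0112  0.0087]
320 204 [ 0.48   -0.0124  0.0036]
310 222 [0.4896 0.0472 0.0065]
330 235 [ 0.4535  0.0669 -0.0018]
330 205 [ 0.4629 -0.0204 -0.0022]
```

View pics/z5.png

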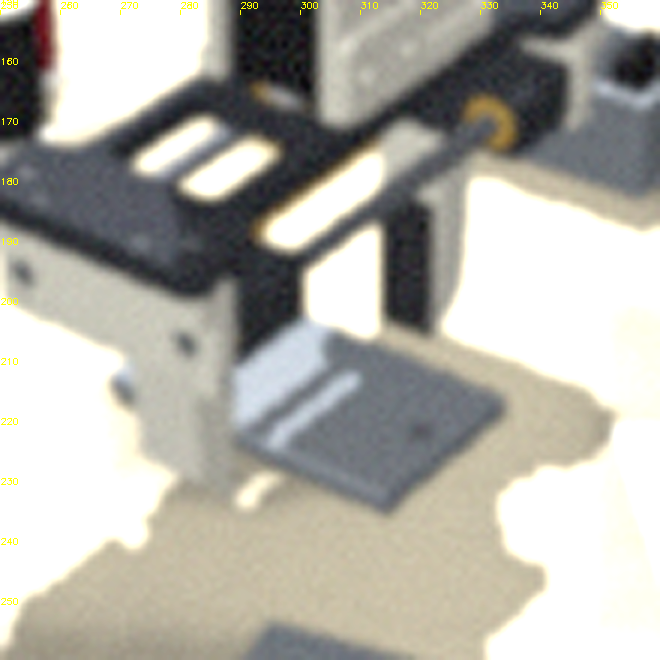

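```bash
python3 -m creep '[{"dx":0,"dy":0.002,"dz":0,"rx":0,"ry":0,"rz":0,"gripper":1},{"dx":0,"dy":0.003,"dz":0,"rx":0,"ry":0,"rz":0,"gripper":1},{"dx":0,"dy":0.003,"dz":0,"rx":0,"ry":0,"rz":0,"gripper":1}]'
python3 -m creep '[{"dx":0,"dy":0,"dz":0,"rx":0,"ry":0,"rz":0,"gripper":0.5},{"dx":0,"dy":0,"dz":0,"rx":0,"ry":0,"rz":0,"gripper":0.5},{"dx":0,"dy":0,"dz":0,"rx":0,"ry":0,"rz":0,"gripper":0.5},{"dx":0,"dy":0,"dz":0,"rx":0,"ry":0,"rz":0,"gripper":0.5},{"dx":0,"dy":0,"dz":0,"rx":0,"ry":0,"rz":0,"gripper":0.5},{"dx":0,"dy":0,"dz":0,"rx":0,"ry":0,"rz":0,"gripper":0.5}]' 30
```

```text
time: 3.78
tool_pos: [0.5076, 0.0231, -0.0068]
tool_rot: [-1.571, -0.0, 1.077]
contact_force: [-1.6, 0.5, 6.2]
opening: 0.0917
time: 4.53
tool_pos: [0.508, 0.0229, -0.0068]
tool_rot: [-1.572, -0.0, 1.077]
contact_force: [-0.7, -1.7, 6.0]
opening: 0.0595
```

```bash
python3 -m creep '[{"dx":0,"dy":-0.02,"dz":0,"rx":0,"ry":0,"rz":0,"gripper":0.5},{"dx":0,"dy":-0.05,"dz":0,"rx":0,"ry":0,"rz":0,"gripper":0.5},{"dx":0,"dy":-0.09,"dz":0,"rx":0,"ry":0,"rz":0,"gripper":0.5},{"dx":0,"dy":-0.09,"dz":0,"rx":0,"ry":0,"rz":0,"gripper":0.5},{"dx":0,"dy":-0.09,"dz":0,"rx":0,"ry":0,"rz":0,"gripper":0.5}]'
python3 - <<'E'
from h import *
d,s=snap('6',230,90,130,110,6)
E
```

```text
time: 5.15
tool_pos: [0.5069, 0.0232, 0.0821]
tool_rot: [-1.57, 0.0, 1.077]
contact_force: [-0.2, -0.0, -0.3]
opening: 0.0592
5.2 [0.5066 0.0232 0.0816] [-1.5689e+00  7.0000e-04  1.0770e+00] 0.0595 [-0.88  0.82 -0.49]
```

View pics/z6.png

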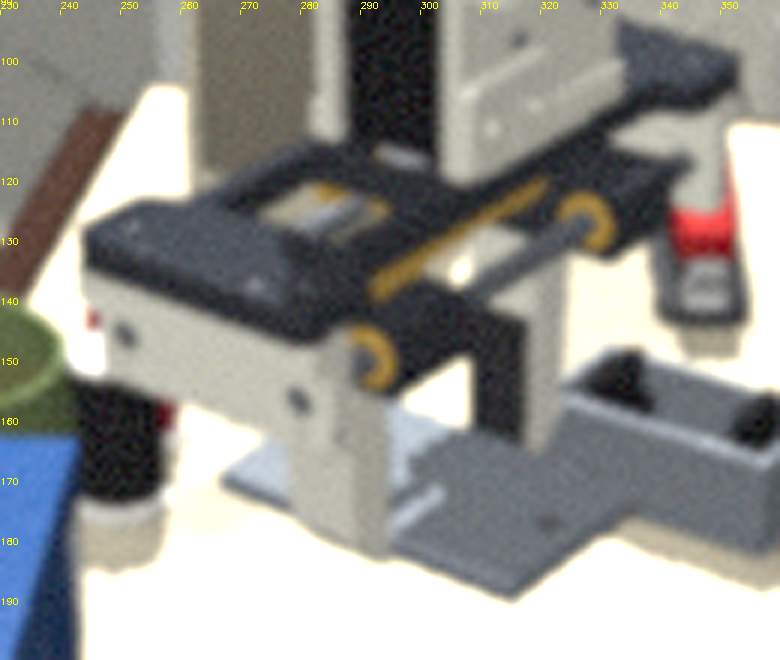

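```bash
python3 - <<'E'
from h import *
a=[rectify('pics/side6.png','side',.5066,.0232,-.4938,.065,.0964,3),rectify('pics/side0.png','side',.5075,.023,-.4938,.065,.008,3)]
cv2.imwrite('pics/r3.png',np.hstack(a))
E
```

```text
(no output)
```

View pics/r3.png

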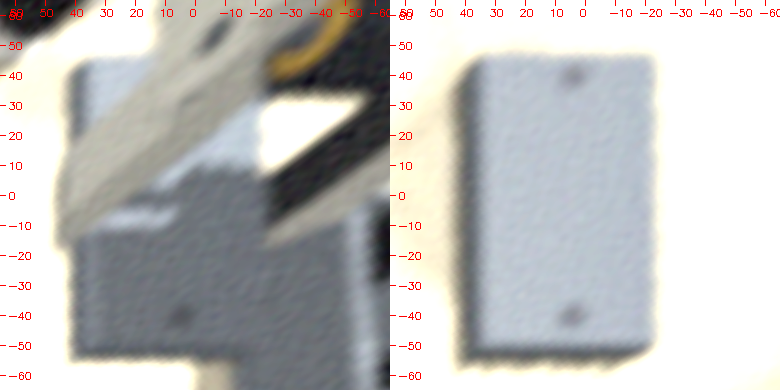

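```bash
python3 -m creep '[{"dx":-0.025,"dy":0,"dz":-0.003,"rx":0,"ry":0,"rz":0,"gripper":0.5},{"dx":-0.06,"dy":0,"dz":-0.008,"rx":0,"ry":-0.01,"rz":0,"gripper":0.5},{"dx":-0.10,"dy":0,"dz":-0.014,"rx":0,"ry":-0.02,"rz":0,"gripper":0.5},{"dx":-0.14,"dy":0,"dz":-0.02,"rx":0,"ry":-0.028,"rz":0,"gripper":0.5},{"dx":-0.162,"dy":0,"dz":-0.023,"rx":0,"ry":-0.028,"rz":0,"gripper":0.5},{"dx":-0.17,"dy":0.01,"dz":-0.024,"rx":0,"ry":-0.028,"rz":0,"gripper":0.5},{"dx":-0.17,"dy":0.03,"dz":-0.024,"rx":0,"ry":-0.028,"rz":0,"gripper":0.5},{"dx":-0.17,"dy":0.03,"dz":-0.024,"rx":0,"ry":-0.028,"rz":0,"gripper":0.5},{"dx":-0.17,"dy":0.03,"dz":-0.024,"rx":0,"ry":-0.028,"rz":0,"gripper":0.5}]'
python3 - <<'E'
from h import *
from cell import read_camera
d,s=snap('7',280,90,130,100,6)
p,d=read_camera('top');cv2.imwrite('pics/top7.png',p[:,:,::-1]);crop('pics/top7.png',320,150,120,110,6,'pics/t7.png')
E
```

```text
time: 6.32
tool_pos: [0.4481, -0.1374, 0.0524]
tool_rot: [-1.57, -0.0, 1.106]
contact_force: [-0.3, -0.6, -0.9]
opening: 0.0595
6.375 [ 0.4483 -0.1375  0.0527] [-1.5709e+00 -1.0000e-04  1.1057e+00] 0.0595 [-0.03  0.54 -1.53]
```

View pics/z7.png

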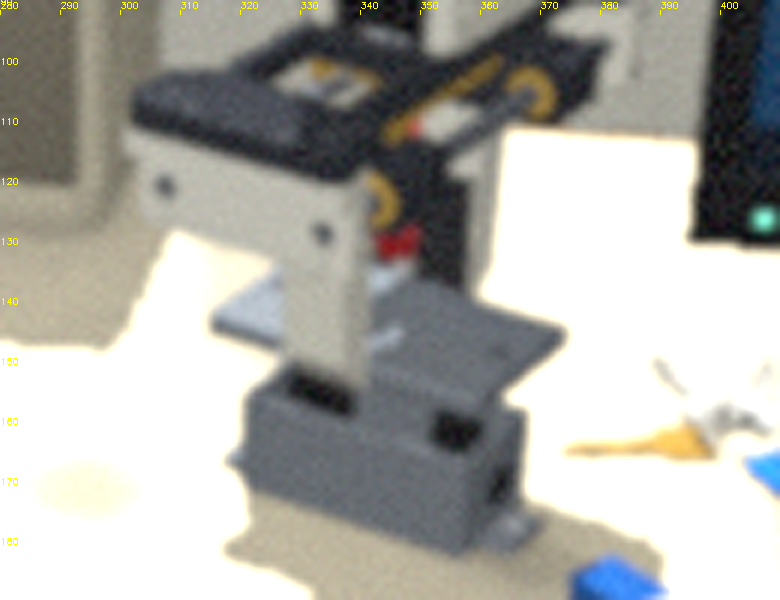

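View pics/t7.png

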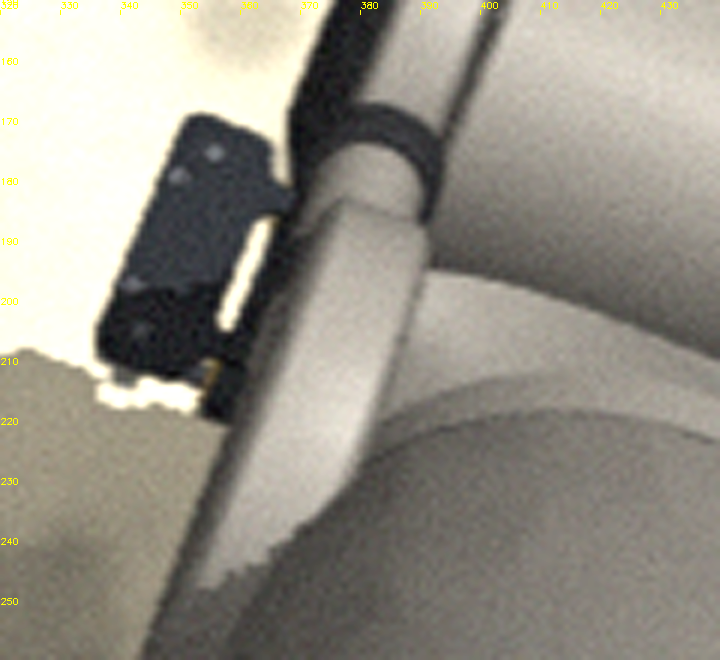

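```bash
python3 - <<'E'
from h import *
a=[rectify('pics/side7.png','side',.4483,-.1375,-.4651,.065,z,3) for z in (.0675,.036)]+[rectify('pics/side0.png','side',.4483,-.1375,-.4651,.065,.036,3)]
cv2.imwrite('pics/r4.png',np.hstack(a)[:,:800*2]); print(np.hstack(a).shape)
cv2.imwrite('pics/r4a.png',np.hstack(a[:2]));cv2.imwrite('pics/r4b.png',np.hstack(a[2:]))
E
```

```text
(390, 1170, 3)
```

View pics/r4a.png

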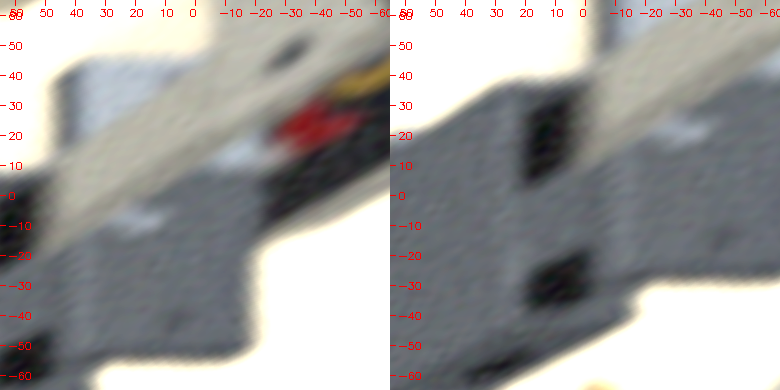

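View pics/r4b.png

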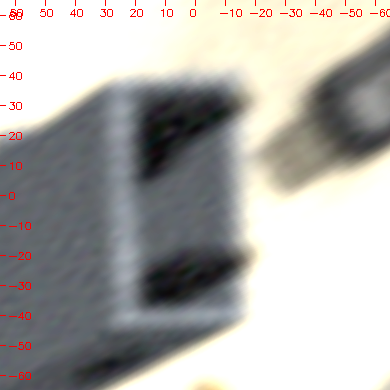

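```bash
cat >> h.py <<'E'
def rectpts(cx,cy,yaw,L,W,z,ox=0,oy=0):
    s=np.array([[1,1],[1,-1],[-1,-1],[-1,1]])*[L/2,W/2]+[ox,oy];c,t=np.cos(yaw),np.sin(yaw)
    return np.c_[cx+s@[c,-t],cy+s@[t,c],np.full(4,z)]
def draw(src,n,polys,x,y,w,h,k,out,sh=(0,0)):
    p=cv2.imread(src)[y:y+h,x:x+w];p=cv2.resize(p,None,fx=k,fy=k,interpolation=cv2.INTER_CUBIC)
    p=cv2.convertScaleAbs(p,alpha=1.1)
    for P,col in polys:
        q=((proj(n,P)+sh-[x,y]+.5)*k*16).round().astype(np.int32)
        cv2.polylines(p,[q.reshape(-1,1,2)],True,col,1,cv2.LINE_AA,4)
    cv2.imwrite(out,p)
E
python3 - <<'E'
from h import *
c=(.4483,-.1375,-.4651)
pl=[(rectpts(*c,.1,.06,.0675),(0,0,255)),(rectpts(*c,.1,.06,.0595),(0,255,255)),(rectpts(*c,.084,.044,.036),(0,255,0)),(rectpts(*c,.084,.044,0),(255,255,0))]
draw('pics/side7.png','side',pl,305,125,80,70,10,'pics/d1.png')
draw('pics/side0.png','side',pl[2:],305,125,80,70,10,'pics/d2.png')
E
```

```text
(no output)
```

View pics/d1.png

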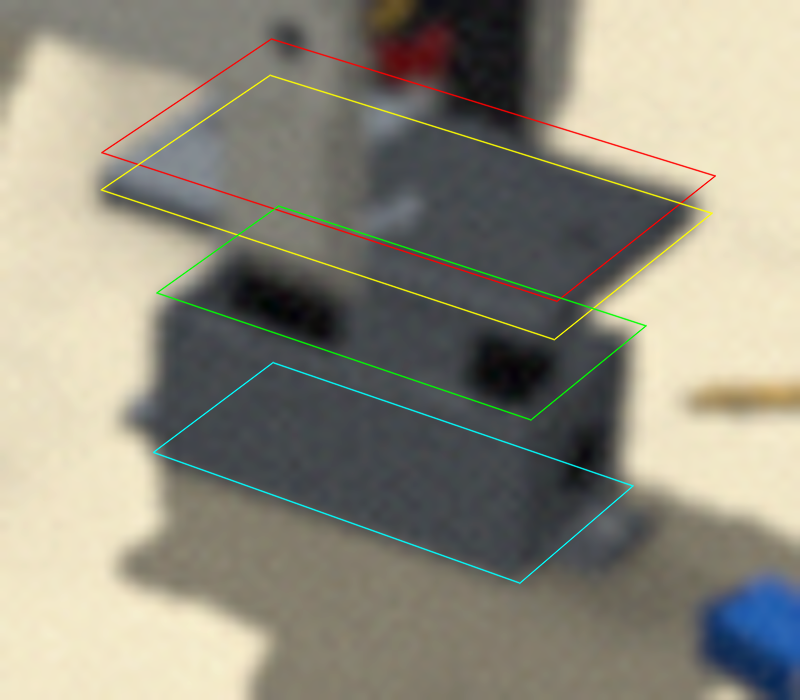

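View pics/d2.png

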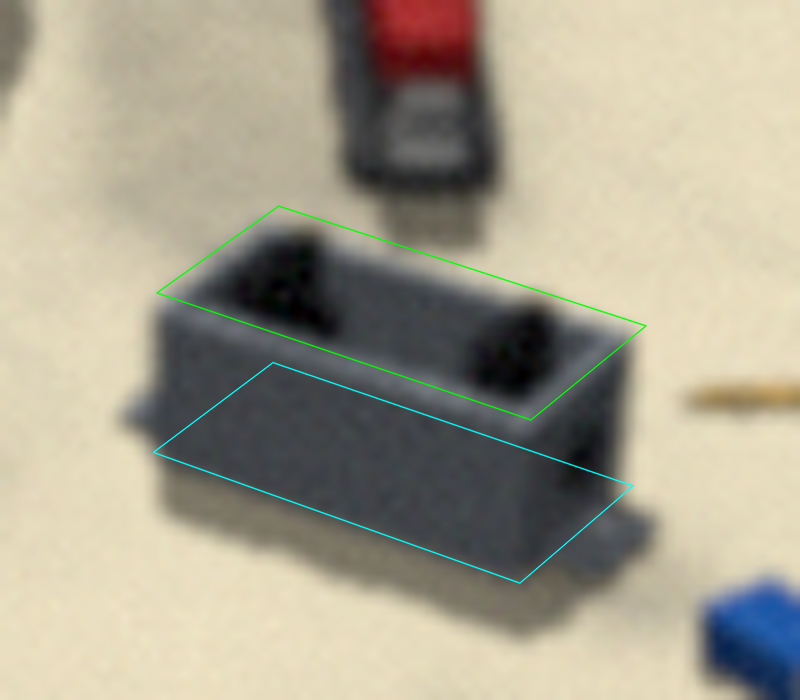

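```bash
python3 - <<'E'
from h import *
d=np.load('pics/side7.npy');d0=np.load('pics/side0.npy')
def reg(d,pts):
    P=np.array([dep('side',u,v,d[v,u]) for u,v in pts if d[v,u]>0]);return P.mean(0).round(4),P[:,2].std().round(4)
pts=[(u,v) for u in range(350,366) for v in range(143,150)]
print('plate now',reg(d,pts))
pts=[(u,v) for u in range(318,325) for v in range(139,143)]
print('plate left',reg(d,pts))
print('plate desk',reg(d0,[(u,v) for u in range(290,315) for v in range(210,222)]))
# vertical profile of z at columns across near edge of plate & rim
for u in (345,350,355): print(u,[(v,*(1000*dep('side',u,v,d[v,u])[1:]).round(0).astype(int)) for v in range(134,180,2)])
print([(v,*(1000*dep('side',340,v,d0[v,340])[1:]).round(0).astype(int)) for v in range(140,180,2)])
E
```

```text
plate now (array([ 0.4239, -0.1246,  0.0653]), np.float64(0.0008))
plate left (array([ 0.4946, -0.1363,  0.0651]), np.float64(0.001))
plate desk (array([0.5058, 0.0304, 0.0063]), np.float64(0.001))
345 [(134, np.int64(-252), np.int64(24)), (136, np.int64(-160), np.int64(66)), (138, np.int64(-156), np.int64(64)), (140, np.int64(-146), np.int64(65)), (142, np.int64(-136), np.int64(66)), (144, np.int64(-128), np.int64(66)), (146, np.int64(-123), np.int64(64)), (148, np.int64(-113), np.int64(65)), (150, np.int64(-105), np.int64(65)), (152, np.int64(-101), np.int64(63)), (154, np.int64(-100), np.int64(60)), (156, np.int64(-162), np.int64(21)), (158, np.int64(-157), np.int64(20)), (160, np.int64(-159), np.int64(14)), (162, np.int64(-115), np.int64(34)), (164, np.int64(-114), np.int64(31)), (166, np.int64(-112), np.int64(27)), (168, np.int64(-112), np.int64(23)), (170, np.int64(-113), np.int64(18)), (172, np.int64(-115), np.int64(12)), (174, np.int64(-111), np.int64(10)), (176, np.int64(-114), np.int64(4)), (178, np.int64(-112), np.int64(1))]
350 [(134, np.int64(-166), np.int64(68)), (136, 
[... 1693 characters left out ...]
 (142, np.int64(-258), np.int64(1)), (144, np.int64(-256), np.int64(-3)), (146, np.int64(-251), np.int64(-5)), (148, np.int64(-235), np.int64(-1)), (150, np.int64(-164), np.int64(33)), (152, np.int64(-164), np.int64(28)), (154, np.int64(-165), np.int64(23)), (156, np.int64(-164), np.int64(19)), (158, np.int64(-163), np.int64(15)), (160, np.int64(-162), np.int64(11)), (162, np.int64(-114), np.int64(34)), (164, np.int64(-115), np.int64(29)), (166, np.int64(-118), np.int64(23)), (168, np.int64(-118), np.int64(18)), (170, np.int64(-117), np.int64(15)), (172, np.int64(-116), np.int64(11)), (174, np.int64(-115), np.int64(7)), (176, np.int64(-117), np.int64(1)), (178, np.int64(-117), np.int64(-3))]
```

```bash
cat >> h.py <<'E'
def cloud(d,n,c,x0,x1,y0,y1):
    v,u=np.mgrid[y0:y1,x0:x1];k=get_calibration(n);R=Ro.from_euler('xyz',k['rotation']).as_matrix();dd=d[y0:y1,x0:x1]
    P=(np.stack([(u-k['cx'])/k['fx'],(v-k['cy'])/k['fy'],np.ones(u.shape)],-1)*dd[...,None])@R.T+k['xyz']
    P=P[dd>.1]; t=c[2]; L=np.c_[(P[:,:2]-c[:2])@np.array([[np.cos(t),-np.sin(t)],[np.sin(t),np.cos(t)]]),P[:,2]]
    return L*1000
E
python3 - <<'E'
from h import *
c=np.array([.4483,-.1375,-.4651])
ds=[np.load('pics/side%s.npy'%i) for i in('0',)]
B=cloud(ds[0],'side',c,300,400,130,200)
def face(P,ax,lo,hi,zl,zh,o=None,tag=''):
    m=(P[:,ax]>lo)&(P[:,ax]<hi)&(P[:,2]>zl)&(P[:,2]<zh)
    if o: m&=(P[:,1-ax]>o[0])&(P[:,1-ax]<o[1])
    Q=P[m]; s,b=np.polyfit(Q[:,1-ax],Q[:,ax],1); print(tag,m.sum(),'med',np.median(Q[:,ax]).round(2),'slope deg',np.degrees(np.arctan(s)).round(2))
face(B,1,12,40,5,28,(-35,35),'box near wall y')
face(B,0,-55,-35,8,28,(-12,18),'box end x')
face(B,1,-40,-5,10,28,(-20,20),'box far inner wall y')
d7=np.load('pics/side7.npy');A=cloud(d7,'side',c,300,400,120,200)
face(A,1,22,48,55,62,(-48,-14),'plate near y'); face(A,1,22,48,55,62,(14,48),'plate near y L')
face(A,0,-65,-40,55,62,(-20,25),'plate end x')
face(A,1,12,40,5,28,(-35,35),'box near y (7)')
face(A,0,-55,-35,8,28,(-12,18),'box end x (7)')
# extents of plate top
m=(A[:,2]>62.5)&(A[:,2]<69)&(A[:,0]<-12)
print('plate top ext',np.percentile(A[m],[0.5,2,98,99.5],axis=0).round(1))
m=(B[:,2]>31)&(B[:,2]<38)&(abs(B[:,1])<50)&(abs(B[:,0])<60)
print('rim ext',np.percentile(B[m],[0.5,2,98,99.5],axis=0).round(1))
E
```

```text
box near wall y 334 med 20.88 slope deg 1.62
box end x 63 med -41.23 slope deg 1.36
box far inner wall y 93 med -18.8 slope deg 2.67
plate near y 29 med 31.37 slope deg 3.73
plate near y L 23 med 31.14 slope deg -0.3
plate end x 16 med -49.47 slope deg 0.05
box near y (7) 328 med 21.15 slope deg 1.79
box end x (7) 61 med -41.11 slope deg 0.15
plate top ext [[ -50.4 -129.9   62.6]
 [ -49.8 -127.8   62.9]
 [ -12.2   33.2   67.1]
 [ -12.1   36.    68.2]]
rim ext [[-41.9 -23.7  31. ]
 [-41.6 -23.3  31.1]
 [ 41.7  23.2  36.9]
 [ 42.3  23.9  37.8]]
```

```bash
python3 - <<'E'
from h import *
c=np.array([.4483,-.1375,-.4651])
T=np.load('pics/top0.npy');p=cv2.imread('pics/top0.png')
B=cloud(T,'top',c,345,425,180,260)
m=(B[:,2]>32)&(B[:,2]<46)&(abs(B[:,0])<52)&(abs(B[:,1])<32)
r=cv2.minAreaRect(B[m][:,:2].astype(np.float32));print('rim top',r,m.sum())
# long edges by fit of extremes per x-slice
Q=B[m]
for side in(1,-1):
    xs,ys=[],[]
    for x in range(-36,37,3):
        k=Q[abs(Q[:,0]-x)<2.5]
        if len(k)>4: xs.append(x);ys.append(side*np.percentile(side*k[:,1],95))
    s,b=np.polyfit(xs,ys,1);print(side,np.degrees(s).round(2),b.round(2))
# image-intensity edge of box outer walls in top: use rectified image at z=.036
# near wall side fit, robust, in pic 0 and 7 using plane fit incl z
for t in('0','3','7'):
    A=cloud(np.load('pics/side%s.npy'%t),'side',c,300,400,130,200)
    m=(A[:,1]>12)&(A[:,1]<32)&(A[:,2]>4)&(A[:,2]<29)&(abs(A[:,0])<37);Q=A[m]
    M=np.c_[Q[:,0],Q[:,2],np.ones(len(Q))];w=np.ones(len(Q),bool)
    for _ in range(4):
        co=np.linalg.lstsq(M[w],Q[w,1],rcond=None)[0];e=Q[:,1]-M@co;w=abs(e)<3
    print(t,w.sum(),'yaw',np.degrees(co[0]).round(2),'tilt',np.degrees(co[1]).round(2),'y0',(co[2]+18*co[1]).round(2))
E
```

```text
rim top ((0.2951927185058594, -2.464221954345703), (84.62980651855469, 44.31143569946289), 1.6362590789794922) 412
1 1.68 18.79
-1 1.48 -23.21
0 372 yaw 1.6 tilt -0.06 y0 20.95
3 299 yaw 1.79 tilt -0.24 y0 20.92
7 376 yaw 1.85 tilt 0.6 y0 21.12
```

```bash
python3 -m creep '[{"dx":-0.0023,"dy":0,"dz":0,"rx":0,"ry":-0.029,"rz":0,"gripper":0.5},{"dx":-0.0023,"dy":0.006,"dz":0,"rx":0,"ry":-0.029,"rz":0,"gripper":0.5},{"dx":-0.0023,"dy":0.013,"dz":0,"rx":0,"ry":-0.029,"rz":0,"gripper":0.5},{"dx":-0.0023,"dy":0.013,"dz":0,"rx":0,"ry":-0.029,"rz":0,"gripper":0.5},{"dx":-0.0023,"dy":0.013,"dz":0,"rx":0,"ry":-0.029,"rz":0,"gripper":0.5}]'
python3 - <<'E'
from h import *
c=np.array([.4483,-.1375,-.4651])
d,s=snap('8',300,110,100,90,6)
c=np.array([s['tool_pos'][0],s['tool_pos'][1],s['tool_rot'][2]-np.pi/2]);print(c)
A=cloud(d,'side',c,300,400,120,200)
def face(P,ax,lo,hi,zl,zh,o,tag=''):
    m=(P[:,ax]>lo)&(P[:,ax]<hi)&(P[:,2]>zl)&(P[:,2]<zh)&(P[:,1-ax]>o[0])&(P[:,1-ax]<o[1])
    Q=P[m]; s,b=np.polyfit(Q[:,1-ax],Q[:,ax],1); print(tag,m.sum(),'med',np.median(Q[:,ax]).round(2),'deg',np.degrees(s).round(2))
face(A,1,12,32,4,27,(-35,35),'box near'); face(A,0,-55,-35,8,28,(-12,18),'box end')
face(A,1,22,45,42,49,(-48,48),'plate near');face(A,1,22,45,42,49,(-48,-14),'plate near R');face(A,1,22,45,42,49,(14,48),'plate near L')
face(A,0,-65,-42,42,49,(-20,25),'plate end')
E
```

```text
time: 7.05
tool_pos: [0.4469, -0.14, 0.0395]
tool_rot: [-1.571, -0.0, 1.134]
contact_force: [-0.1, -0.7, -1.5]
opening: 0.0597
7.1 [ 0.447  -0.14    0.0396] [-1.5708e+00 -1.0000e-04  1.1340e+00] 0.0595 [-0.27  0.83 -0.97]
[ 0.44703036 -0.14002048 -0.4368363 ]
box near 326 med 23.82 deg -0.13
box end 64 med -40.92 deg 0.26
plate near 63 med 31.14 deg -0.13
plate near R 30 med 30.99 deg -1.1
plate near L 22 med 31.23 deg -3.34
plate end 15 med -49.74 deg 0.26
```

View pics/z8.png

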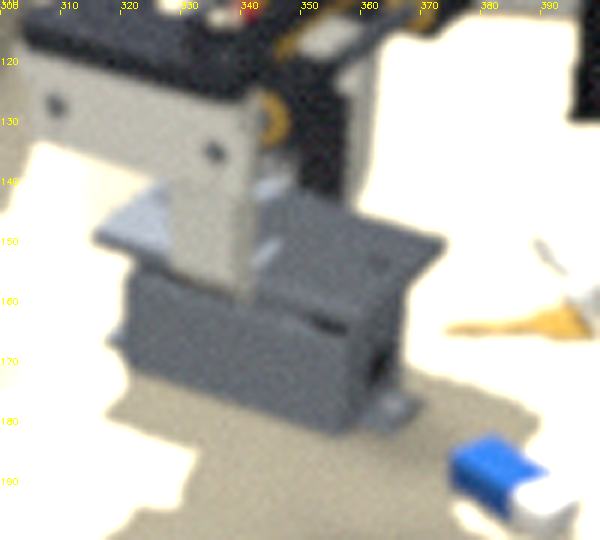

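```bash
python3 -m creep '[{"dx":0.0005,"dy":0,"dz":-0.0006,"rx":0,"ry":0,"rz":0,"gripper":0.5},{"dx":0.0005,"dy":0.002,"dz":-0.0006,"rx":0,"ry":0,"rz":0,"gripper":0.5},{"dx":0.0005,"dy":0.004,"dz":-0.0006,"rx":0,"ry":0,"rz":0,"gripper":0.5},{"dx":0.0005,"dy":0.006,"dz":-0.0006,"rx":0,"ry":0,"rz":0,"gripper":0.5},{"dx":0.0005,"dy":0.006,"dz":-0.0006,"rx":0,"ry":0,"rz":0,"gripper":0.5}]'
```

```text
time: 7.72
tool_pos: [0.4478, -0.1398, 0.0338]
tool_rot: [-1.571, -0.0, 1.134]
contact_force: [-0.9, 0.7, 4.7]
opening: 0.0589
```

```bash
python3 -m creep '[{"dx":0,"dy":0.001,"dz":0,"rx":0,"ry":0,"rz":0,"gripper":0.5},{"dx":0,"dy":0.002,"dz":0,"rx":0,"ry":0,"rz":0,"gripper":0.5},{"dx":0,"dy":0.003,"dz":0,"rx":0,"ry":0,"rz":0,"gripper":0.5},{"dx":0,"dy":0.004,"dz":0,"rx":0,"ry":0,"rz":0,"gripper":0.5},{"dx":0,"dy":0.004,"dz":0,"rx":0,"ry":0,"rz":0,"gripper":0.5}]'
python3 - <<'E'
from h import *
d,s=snap('9',300,110,100,90,6)
E
```

```text
time: 8.35
tool_pos: [0.4478, -0.1398, 0.03]
tool_rot: [-1.571, -0.0, 1.134]
contact_force: [-0.1, 0.5, 6.4]
opening: 0.0597
8.4 [ 0.4478 -0.1398  0.03  ] [-1.5713e+00 -1.0000e-04  1.1340e+00] 0.0591 [-0.99  0.23  6.14]
```

View pics/z9.png

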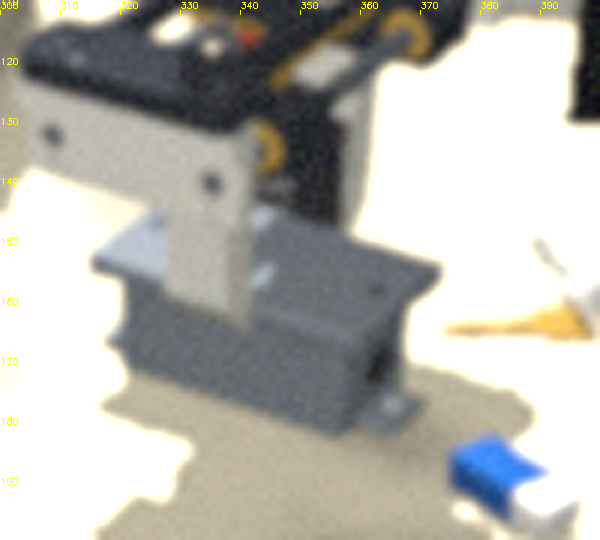

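```bash
python3 -m creep '[{"dx":0,"dy":0.0005,"dz":0,"rx":0,"ry":0,"rz":0,"gripper":0.5},{"dx":0,"dy":0.001,"dz":0,"rx":0,"ry":0,"rz":0,"gripper":0.5},{"dx":0,"dy":0.001,"dz":0,"rx":0,"ry":0,"rz":0,"gripper":0.5},{"dx":0,"dy":0.001,"dz":0,"rx":0,"ry":0,"rz":0,"gripper":0.5}]'
```

```text
time: 8.9
tool_pos: [0.4478, -0.1398, 0.0291]
tool_rot: [-1.571, -0.0, 1.134]
contact_force: [-3.5, 1.4, 7.0]
opening: 0.0597
```

```bash
python3 -m creep '[{"dx":0,"dy":0.0005,"dz":0,"rx":0,"ry":0,"rz":0,"gripper":0.5},{"dx":0,"dy":0.001,"dz":0,"rx":0,"ry":0,"rz":0,"gripper":0.5},{"dx":0,"dy":0.001,"dz":0,"rx":0,"ry":0,"rz":0,"gripper":0.5},{"dx":0,"dy":0.001,"dz":0,"rx":0,"ry":0,"rz":0,"gripper":0.5}]'
```

```text
time: 9.4
tool_pos: [0.4479, -0.1398, 0.0291]
tool_rot: [-1.572, -0.0, 1.134]
contact_force: [-5.1, 1.9, 19.3]
opening: 0.0596
```

```bash
python3 -m creep '[{"dx":0,"dy":-0.001,"dz":0,"rx":0,"ry":0,"rz":0,"gripper":0.5},{"dx":0,"dy":-0.001,"dz":0,"rx":0,"ry":0,"rz":0,"gripper":0.85},{"dx":0,"dy":-0.001,"dz":0,"rx":0,"ry":0,"rz":0,"gripper":0.85},{"dx":0,"dy":-0.001,"dz":0,"rx":0,"ry":0,"rz":0,"gripper":0.85},{"dx":0,"dy":-0.001,"dz":0,"rx":0,"ry":0,"rz":0,"gripper":0.85},{"dx":0,"dy":-0.03,"dz":0,"rx":0,"ry":0,"rz":0,"gripper":0.85},{"dx":0,"dy":-0.06,"dz":0,"rx":0,"ry":0,"rz":0,"gripper":0.85},{"dx":0,"dy":-0.06,"dz":0,"rx":0,"ry":0,"rz":0,"gripper":0.85}]'
python3 - <<'E'
from h import *
d,s=snap('10',300,110,100,90,6)
c=np.array([.4478,-.1398,-.4368])
A=cloud(d,'side',c,300,400,120,200)
def face(P,ax,lo,hi,zl,zh,o,tag=''):
    m=(P[:,ax]>lo)&(P[:,ax]<hi)&(P[:,2]>zl)&(P[:,2]<zh)&(P[:,1-ax]>o[0])&(P[:,1-ax]<o[1])
    Q=P[m]; s,b=np.polyfit(Q[:,1-ax],Q[:,ax],1); print(tag,m.sum(),'med',np.median(Q[:,ax]).round(2),'deg',np.degrees(s).round(2))
face(A,1,12,29,4,25,(-35,35),'box near'); face(A,0,-47,-35,8,25,(-12,18),'box end')
face(A,1,25,45,34,39,(-48,48),'plate near');face(A,0,-65,-45,34,39,(-20,25),'plate end')
m=(abs(A[:,0])<46)&(abs(A[:,1])<26)&(A[:,2]>36)&(A[:,2]<52);Q=A[m]
print(m.sum(),np.linalg.lstsq(np.c_[Q[:,:2],np.ones(len(Q))],Q[:,2],rcond=None)[0], Q[:,2].std())
for x in(-36,-18,0,18,36): k=Q[abs(Q[:,0]-x)<8];print(x,len(k),k[:,2].mean().round(2))
E
```

```text
time: 10.4
tool_pos: [0.4491, -0.1404, 0.0894]
tool_rot: [-1.575, 0.0, 1.134]
contact_force: [0.0, -0.9, -0.7]
opening: 0.0781
10.45 [ 0.4482 -0.14    0.0881] [-1.5727 -0.      1.1341] 0.078 [-0.74  0.31 -0.37]
box near 300 med 23.22 deg 0.25
box end 50 med -41.56 deg 0.64
plate near 79 med 31.13 deg 0.0
plate end 18 med -49.54 deg 0.53
613 [-1.04687051e-03 -3.85008637e-03  4.21602030e+01] 0.8737513382073482
-36 114 42.19
-18 108 42.18
0 104 42.24
18 106 42.18
36 105 42.12
```

View pics/z10.png

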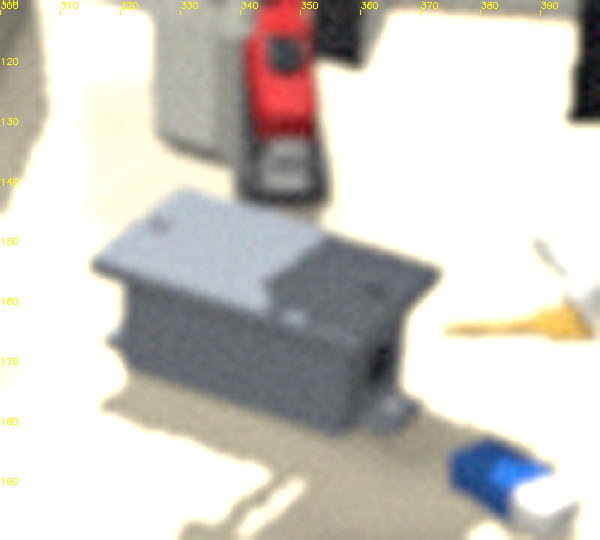

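```bash
python3 -m creep '[{"dx":0,"dy":0,"dz":0,"rx":0,"ry":0,"rz":0,"gripper":0},{"dx":0,"dy":0,"dz":0,"rx":0,"ry":0,"rz":0,"gripper":0},{"dx":0,"dy":0.01,"dz":0,"rx":0,"ry":0,"rz":0,"gripper":0},{"dx":0,"dy":0.02,"dz":0,"rx":0,"ry":0,"rz":0,"gripper":0},{"dx":0,"dy":0.03,"dz":0,"rx":0,"ry":0,"rz":0,"gripper":0},{"dx":0,"dy":0.04,"dz":0,"rx":0,"ry":0,"rz":0,"gripper":0},{"dx":0,"dy":0.047,"dz":0,"rx":0,"ry":0,"rz":0,"gripper":0},{"dx":0,"dy":0.047,"dz":0,"rx":0,"ry":0,"rz":0,"gripper":0},{"dx":0,"dy":0.047,"dz":0,"rx":0,"ry":0,"rz":0,"gripper":0}]' 20
```

```text
time: 11.58
tool_pos: [0.4479, -0.1399, 0.0408]
tool_rot: [-1.571, -0.0, 1.134]
contact_force: [-0.4, -1.0, -0.1]
opening: 0.0007
```

```bash
python3 -m creep '[{"dx":0,"dy":0.001,"dz":0,"rx":0,"ry":0,"rz":0,"gripper":0},{"dx":0,"dy":0.002,"dz":0,"rx":0,"ry":0,"rz":0,"gripper":0},{"dx":0,"dy":0.003,"dz":0,"rx":0,"ry":0,"rz":0,"gripper":0},{"dx":0,"dy":0.004,"dz":0,"rx":0,"ry":0,"rz":0,"gripper":0},{"dx":0,"dy":0.004,"dz":0,"rx":0,"ry":0,"rz":0,"gripper":0}]'
```

```text
time: 12.2
tool_pos: [0.4478, -0.1398, 0.0371]
tool_rot: [-1.571, -0.0, 1.134]
contact_force: [-2.4, 2.1, 6.9]
opening: 0.0005
```

```bash
python3 -m creep '[{"dx":0,"dy":0.0003,"dz":0,"rx":0,"ry":0,"rz":0,"gripper":0},{"dx":0,"dy":0.0006,"dz":0,"rx":0,"ry":0,"rz":0,"gripper":0},{"dx":0,"dy":0.0006,"dz":0,"rx":0,"ry":0,"rz":0,"gripper":0}]'
python3 -m creep '[{"dx":0,"dy":-0.002,"dz":0,"rx":0,"ry":0,"rz":0,"gripper":0},{"dx":0,"dy":-0.02,"dz":0,"rx":0,"ry":0,"rz":0,"gripper":0},{"dx":0,"dy":-0.06,"dz":0,"rx":0,"ry":0,"rz":0,"gripper":0},{"dx":0,"dy":-0.1,"dz":0,"rx":0,"ry":0,"rz":0,"gripper":0},{"dx":0,"dy":-0.1,"dz":0,"rx":0,"ry":0,"rz":0,"gripper":0},{"dx":0,"dy":-0.1,"dz":0,"rx":0,"ry":0,"rz":0,"gripper":0}]'
python3 - <<'E'
from h import *
d,s=snap('11',260,120,130,135,5)
c=np.array([.4478,-.1398,-.4368])
A=cloud(d,'side',c,300,400,120,200)
def face(P,ax,lo,hi,zl,zh,o,tag=''):
    m=(P[:,ax]>lo)&(P[:,ax]<hi)&(P[:,2]>zl)&(P[:,2]<zh)&(P[:,1-ax]>o[0])&(P[:,1-ax]<o[1])
    Q=P[m]; s,b=np.polyfit(Q[:,1-ax],Q[:,ax],1); print(tag,m.sum(),'med',np.median(Q[:,ax]).round(2),'deg',np.degrees(s).round(2))
face(A,1,12,29,4,25,(-35,35),'box near'); face(A,0,-47,-35,8,25,(-12,18),'box end')
face(A,1,25,45,34,39,(-48,48),'plate near');face(A,0,-65,-45,34,39,(-20,25),'plate end')
m=(abs(A[:,0])<46)&(abs(A[:,1])<26)&(A[:,2]>36)&(A[:,2]<52);Q=A[m]
print(m.sum(),np.linalg.lstsq(np.c_[Q[:,:2],np.ones(len(Q))],Q[:,2],rcond=None)[0])
E
```

```text
time: 12.58
tool_pos: [0.4478, -0.1398, 0.0371]
tool_rot: [-1.571, -0.0, 1.134]
contact_force: [-3.4, 1.7, 13.9]
opening: 0.0004
time: 13.32
tool_pos: [0.4473, -0.1396, 0.1354]
tool_rot: [-1.57, -0.0, 1.134]
contact_force: [-0.3, -0.7, 0.4]
opening: 0.0006
13.375 [ 0.447  -0.1395  0.135 ] [-1.5688e+00 -1.0000e-04  1.1339e+00] 0.0006 [-0.51 -1.12 -1.13]
box near 294 med 23.09 deg 0.17
box end 51 med -41.61 deg 1.11
plate near 76 med 31.17 deg -0.01
plate end 17 med -49.24 deg -0.94
608 [4.96467470e-04 3.83290021e-03 4.21362680e+01]
```

View pics/z11.png

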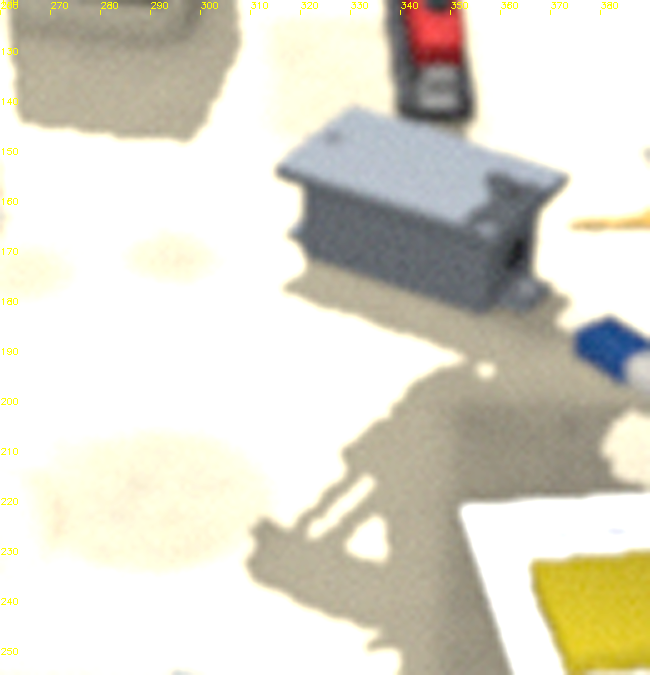

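The cover lies flat and square on the box: its corners are near (316,154), (331,142), (374,155) and (355,166), and no gap shows above the rim. The gripper is clear, so I'm handing in.

```bash
python3 -c "
from cell import robot
print(robot.hand_in())"
```

```text
the job is handed in; nothing more can be done
None
```

The long cover is on the box and pressed fully home, and I handed the job in at about 13.4 s. I gripped it across its width, turned it to match the box (about -25°), and pressed it down until it stopped at 19 N. After letting go, I pressed its middle with shut fingers at about 14 N, and it didn't move further.

**Last checks:**
- **Position:** in the final look the overhang was about 8.1 mm on the near side and 7.6 mm at one end, where 8 mm is right. The cover was square to the box within about 0.2°, measured along the long side.
- **Height and level:** the top was level within about 0.2°. Depth read 42.1 mm, or about 44 mm after the roughly 2 mm that the side camera reads low. The fingers touched the cover at 43.9 mm; fully home is 44 mm.
- **Square cover:** I never touched it, but I didn't measure it again at the end.

**What disagreed:**
- **Tool height:** the reported height was about 24 mm lower than the cameras showed. I set heights from touching the desk instead, which the rim and cover contacts then confirmed.
- **Desk contact:** that touch, before gripping, was with the fingertips at about 6 N.
- **Box angle:** my first reading of the box's yaw was about 1.7° out. I corrected it from depth data before lowering the cover.
- **End faces:** the angle readings on the short end faces scattered by about 1°, from few points.

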